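# Clamp a coupon in the infrared press by clicks

### The arm

A 6-joint arm with a two-finger parallel gripper is mounted at the origin on the work surface. World frame = base frame: x ahead of the robot, y to its left, z up, the work surface at z = 0. Lengths are in m, angles in rad, forces in N, time in s.
With the tool pointing down it reaches from about 0.225 to 0.875 m from the base axis. Payload 3.4 kg.
Tool frame: the origin (TCP) lies at the very end of the fingers, on their centre line; the grasp point (between the pads) lies 19 mm behind it; x points along the fingers, y is the direction in which the jaws open and shut, and the axes are right-handed (so a half turn about x gives the same grasp; the last joint's range is limited). The gripper opens to 85 mm and grips with 20 to 120 N. Pads are 22 mm wide; open, the fingers measure 114 mm over their backs; the gripper's body (76 mm by 85 mm) begins 54 mm behind the grasp point. The pads swing forward as they close: fully open they stand 13 mm farther back than shut.
Start: joints at [-1.458, 0.276, 1.505, -0, 1.361, -0.121], TCP at [0.133, -0.559, 0.231] pointing down, gripper open.
Joint ranges: [-2.89, 2.89], [-0.75, 2.08], [0.22, 2.7], [-1.18, 4.32], [0.11, 2.71], [-2.7, 2.7]. Speed limits (rad/s): [2.57, 2.57, 3.14, 3.14, 3.14, 3.14].

### API

Orientations are given as a rotation vector (axis times angle).
In Python, from rig import get_obs, snapshot, calibration, close_job gives the robot as it stands. The module is installed in compiled form; this text tells all that it offers.
- The arm moves only by the tool apply_moves, never from a script. Its argument "motion" is one flat list of numbers, 5 for each row, row after row: the shift along the world's x, y, z in m, then the turn about the world's z in rad, then the finger opening in m, from 0 to 0.0854. In form: [x, y, z, spin, gripper, x, y, z, spin, gripper, ...]. A call has exactly 8 rows; each row is the pose to reach, as a shift and turn from the pose commanded when the call began; what a row does not reach only later rows make up. A row lasts 1/10 s, in which the tool goes at most 50 mm and 8.59 degrees, less where a joint would pass 70% of its speed; a pose out of reach is approached as far as the arm can. A call with a gripper value outside its range is refused whole. The fingers move at their own pace and stop on an object; "force" is the grip in N (left out, the last holds). Time passes only in rows, so rows that repeat a pose let the fingers close, or fill a call up. It gives the time, the measured TCP pose, the force and the opening at its end, in the units of the state.
- get_obs(): the state, without advancing time (a new reading comes with each control period).
- snapshot(name): name is "scene" or "side" or "wrist"; returns (picture, depth): 400x640x3 uint8, blue, green, red; 400x640 float32, m along the optical axis (not along the pixel's ray), 0 where there is no reading.
- calibration(name): a dict with "camera_matrix" (3x3 intrinsics, pixels), "k1" (the pictures are not rectified: a ray, as slopes to the right and down, at radius r is drawn at 1 + k1 r^2 times it, then the intrinsics apply), "R" (3x3) and "t" (3): a world point X has camera coordinates R X + t. Camera axes: x right, y down, z forward; pixel columns grow to the right and rows downward; lengths in m; the calibration is good to about 2 mm. A picture is of the moment at which its call begins: read the wrist's pose just before it. calibration takes no time and is no camera call; for the wrist camera it gives the pose at the moment of the call.
- close_job(): hands the job in, once; it reports no verdict.
The state is a dict: "t": time; "qpos": joint angles; "joint_velocities": joint speeds; "tau": joint torques, N m; "ee_pos": TCP position; "ee_rot": TCP orientation; "ft_force": force on the tool from outside, world axes, zero at the start; "torque": the same for the moment, N m; "finger_gap": opening from 0.0 (shut) to 1.0 (fully open).
Only numpy, scipy, OpenCV 4.12 (cv2) and the standard library are available. Lean on these libraries where they do the work, as an engineer would, in place of code of your own. Each camera call takes 0.05 s, during which the arm holds its last target. There are 200 camera calls.

### The job

Swing the press arm of the infrared sampling station over the steel coupon until it meets its stop. Then turn the dial clockwise until you feel the foot begin to bear on the coupon, give it three clicks past that and no more, as too much pressure cracks the crystal, and let go. Leave the coupon where it lies and the other things alone.

Things in the scene. Friction and masses are not known exactly. Their poses are not given: they have to be found in the camera images.
- press: The sampling station, fixed to the bench: white module 260 x 220 x 45 mm (x -85 to +175, y -110 to +110 mm in this frame), on it a steel plate of 90 mm diameter, in its middle the puck (44 mm diameter) that holds the infrared crystal and on which the coupon lies. Origin on the bench below the puck's centre. A steel post, the arm's hinge, stands at x = +120 mm.
- puck (a point): Centre of the puck's upper face, 52 mm above the bench.
- pivot (a point): Fixed point on the post's axis, the vertical hinge of the arm, 165 mm above the bench (the cap over the post reaches 152 mm). At the start the arm stands 0.6 to 1.1 rad counterclockwise (seen from above) of its stop; swing it clockwise to close. At the stop the foot is straight above the puck. Stiff hinge (0.5 N m: 4 to 5 N at the dial); the arm stays where it is left.
- swing_arm: The swing arm: white bar 34 mm wide, 118 to 146 mm above the bench, ending in a round boss of 54 mm diameter with the dial on top and the foot below. Origin on the dial's axis at half the dial's height (165 mm above the bench), 120 mm from the pivot; x points along the arm to the post, z up. Aligned with press when against its stop; it does not turn with the dial.
- dial_top (a point): Centre of the dial's top (does not turn). Dial: black fluted upright cylinder, 48 mm diameter, 150 to 180 mm above the bench; stays at its height. 18 clicks a turn (20 degrees each); snaps into the nearest click when let go. Clockwise from above lowers the foot. Foot free, each click resists with up to 0.35 N m, then pulls on as much: about 0 on average over a click and while at rest in it.
- sleeve (a point): Lower end of the boss's sleeve, 97 mm above the bench, out of which comes the spindle with its flat sprung foot, 17 mm diameter. The foot sinks 1.6 mm a click; it starts 1.5 to 7.5 clicks above the coupon, how many is not known. Once it bears, each click adds 13 N on the coupon and 0.06 N m to the torque that pushes the dial back (average over a click). The crystal cracks at 66 N (5 clicks).
- coupon: The painted steel coupon to be measured, grey, 30 x 30 x 4 mm, lying flat on the puck. Origin at the centre of its underside.
- jar: Bystander: amber jar with black cap, 60 mm diameter, 85 mm tall. Origin at the centre of its foot.
- coupon_box: Bystander: clear low box with compartments holding spare coupons, 120 x 90 x 26 mm. Origin at the centre of its underside.
- spatula: Bystander: flat steel scraper with a broad blade, 180 mm long, lying flat. Origin at the middle of its length.

How it is judged:
On the way, in this order (a step that is already met when the one before it is completed fails the run):
1. The arm is swung over the coupon, against its stop, the foot still clear of the coupon (angle between the x axis of swing_arm and the x axis of press, either way round below 0.04 rad and contact force between swing_arm and coupon below 1 N), for 0.2 s.
2. The foot bears on the coupon (contact force between swing_arm and coupon above 5 N), for 0.1 s.
At the end, for the whole second after the job is handed in: The arm is within 0.05 rad (6 mm at the dial) of its stop, and the foot presses on the coupon with 26.5 to 52.5 N, that is two to four clicks' worth past first touch. The coupon lies flat within 6 mm of the puck's centre (contact force between swing_arm and coupon between 26.5 and 52.5 N and angle between the x axis of swing_arm and the x axis of press, either way round below 0.05 rad and horizontal distance between coupon and puck below 0.006 m and angle between coupon's own z axis and vertical below 0.05 rad).
It fails at once if The foot presses on the coupon with more than 66 N (about five clicks past touch): the crystal cracks (contact force between swing_arm and coupon above 66 N).
It fails at once if The robot touches the coupon (contact force between any of the fingers, the arm and coupon above 1 N).
It fails at once if The jar, the coupon box or the spatula is displaced by more than 30 mm (distance of any of jar, coupon_box, spatula from where it was at the start of the episode above 0.03 m).
It also fails if it takes over 72 s, if anything falls off the work surface, if the arm or the gripper's body presses on something with over 40 N, if the wrist force passes 120 N, or if a joint passes its speed limit or range.

## Working session

There is one attempt and no reset: what is moved stays moved. The work goes in short steps, Python scripts to look and compute and a tool call to move; the robot and the scene stay as the last step left them, time stands still between calls to the robot, and variables do not carry over. Pictures are saved under pics/ and viewed, about 8 in all and at most 12, crops included, and the job is handed in when it is done.

Besides the shell and the picture viewer there is one more tool, called after "Request:" as name(argument=value, ...), one argument or row to a line, values as JSON. apply_moves: Moves the arm, as the interface text tells. Its arguments: {"type":"object","properties":{"motion":{"type":"array","items":{"type":"number"}},"force":{"type":"number"}},"required":["motion"]}

```bash
mkdir -p pics; cat > h.py <<'E'
import numpy as np,cv2
from rig import *
def shot(n,f):
    c=calibration(n);p,d=snapshot(n);cv2.imwrite('pics/'+f+'.png',p);np.savez('pics/'+f+'.npz',p=p,d=d,**{k:np.array(v) for k,v in c.items()});return p,d,c
def load(f): z=np.load('pics/'+f+'.npz');return z['p'],z['d'],z
def slopes(c,uv):
    K=np.array(c['camera_matrix'],float);return cv2.undistortPoints(np.array(uv,float).reshape(-1,1,2),K,np.array([float(c['k1']),0,0,0])).reshape(-1,2)
def plane(c,uv,z):
    s=slopes(c,uv);R=np.array(c['R']);t=np.array(c['t']);o=-R.T@t
    d=np.c_[s,np.ones(len(s))]@R;return o+d*((z-o[2])/d[:,2])[:,None]
def cloud(c,d,m):
    v,u=np.where(m&(d>0));s=slopes(c,np.c_[u,v]);D=d[v,u][:,None]
    return (np.c_[s*D,D]-np.array(c['t']))@np.array(c['R']),u,v
E
python3 - <<'E'
from h import *
print(get_obs())
a,_,c=shot('scene','s0');b,_,c2=shot('side','d0')
print(c,c2)
cv2.imwrite('pics/both.png',cv2.resize(np.vstack([a,b]),(480,600)))
E
```

```text
{'t': 0.0, 'qpos': array([-1.45800820e+00,  2.76600123e-01,  1.50615828e+00, -8.29061994e-07,
        1.36068632e+00, -1.20957399e-01]), 'joint_velocities': array([-0.00098226, -0.00202568, -0.00089549,  0.00055579,  0.00085838,
       -0.00071054]), 'tau': array([ 1.43044883e-03, -4.16765392e+01, -2.45804179e+01, -6.49171470e-04,
        1.09070868e-02, -7.00884897e-06]), 'ee_pos': array([ 0.13314063, -0.55882228,  0.23042676]), 'ee_rot': array([ 2.09830478,  0.24831317, -2.09829051]), 'ft_force': array([ 0.01448342, -0.31655811, -0.01310536]), 'torque': array([-0.03842341, -0.01466943, -0.02883843]), 'finger_gap': 0.9999806607065915}
{'camera_matrix': array([[380.53646163,   0.        , 316.09877777],
       [  0.        , 380.53646163, 199.55697815],
       [  0.        ,   0.        ,   1.        ]]), 'k1': -0.020703360722457827, 'R': array([[ 0.6294827 ,  0.77694925, -0.01006918],
       [ 0.41957177, -0.35078626, -0.8372028 ],
       [-0.65399622,  0.52277994, -0.54679986]]), 't': array([-0.3413678 , -0.09209422,  1.33150132])} {'camera_matrix': array([[377.74299008,   0.        , 320.79206792],
       [  0.        , 377.74299008, 199.89792909],
       [  0.        ,   0.        ,   1.        ]]), 'k1': -0.09166902881668856, 'R': array([[-0.7883158 , -0.61526277, -0.00315044],
       [-0.38736126,  0.50027837, -0.77438543],
       [ 0.47802663, -0.60923991, -0.63270631]]), 't': array([0.40521691, 0.29026647, 0.86046629])}
```

View pics/s0.png

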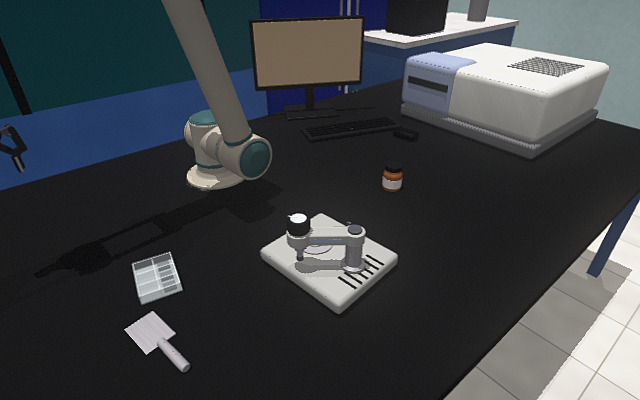

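View pics/d0.png

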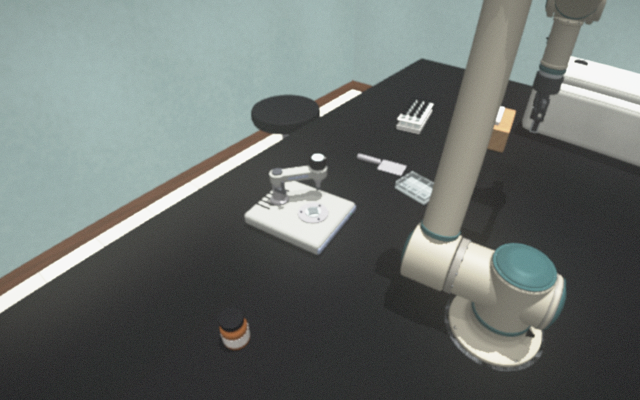

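```bash
python3 - <<'E'
from h import *
for f in ('s0','d0'):
    p,d,c=load(f)
    P,u,v=cloud(c,d,np.ones(d.shape,bool))
    def sel(lo,hi,box=(.2,.75,-.4,.4)): return (P[:,2]>lo)&(P[:,2]<hi)&(P[:,0]>box[0])&(P[:,0]<box[1])&(P[:,1]>box[2])&(P[:,1]<box[3])
    uvp={'s0':[(298,219),(355,231)],'d0':[(317,158),(277,174)]}[f]
    print(f,plane(c,uvp[:1],.18),plane(c,uvp[1:],.152))
    q=plane(c,uvp[1:],.152)[0]
    m=sel(.036,.054)&(np.hypot(P[:,0]-q[0],P[:,1]-q[1])<.3)
    print(m.sum(),P[m].mean(0),cv2.minAreaRect(P[m][:,:2].astype(np.float32)), P[m][:,2].mean())
    m=sel(.17,.19)&(np.hypot(P[:,0]-q[0],P[:,1]-q[1])<.3);print('dial',m.sum(),P[m].mean(0),cv2.minEnclosingCircle(P[m][:,:2].astype(np.float32)))
    m=sel(.148,.157)&(np.hypot(P[:,0]-q[0],P[:,1]-q[1])<.04);print('cap',m.sum(),P[m].mean(0),cv2.minEnclosingCircle(P[m][:,:2].astype(np.float32)) if m.any() else 0)
a=cv2.resize(load('s0')[0][200:320,240:410],(680,480),interpolation=cv2.INTER_CUBIC)[:,:400]
b=cv2.resize(load('d0')[0][140:260,235:365],(520,480),interpolation=cv2.INTER_CUBIC)[:,:]
cv2.imwrite('pics/c1.png',np.hstack([cv2.resize(load('s0')[0][205:315,258:400],(400,310),interpolation=cv2.INTER_CUBIC),cv2.resize(load('d0')[0][145:255,240:360],(338,310),interpolation=cv2.INTER_CUBIC)]))
E
```

```text
s0 [[ 0.59854599 -0.09182546  0.18      ]] [[ 0.67865858 -0.00280493  0.152     ]]
4793 [ 0.63090381 -0.02975782  0.04434963] ((0.5981441140174866, -0.006053104996681213), (0.25906112790107727, 0.2207079827785492), 7.072534561157227) 0.044349630329872464
dial 325 [ 0.60057278 -0.09242827  0.17875763] ((0.5967941880226135, -0.08981544524431229), 0.024884555488824844)
cap 120 [0.67257373 0.00308924 0.15125018] ((0.6720906496047974, 0.004349386319518089), 0.016364166513085365)
d0 [[ 0.59188728 -0.08303604  0.18      ]] [[0.65719418 0.01734115 0.152     ]]
3938 [0.57709398 0.01032437 0.04502379] ((0.5940728783607483, -0.0020177215337753296), (0.2606414258480072, 0.22006912529468536), 6.567257404327393) 0.045023791612901744
dial 168 [ 0.59196424 -0.08344115  0.17856847] ((0.5936886668205261, -0.08666198700666428), 0.024976631626486778)
cap 64 [0.66977813 0.00712945 0.15138343] ((0.6638901829719543, 0.004289359785616398), 0.025138141587376595)
```

View pics/c1.png

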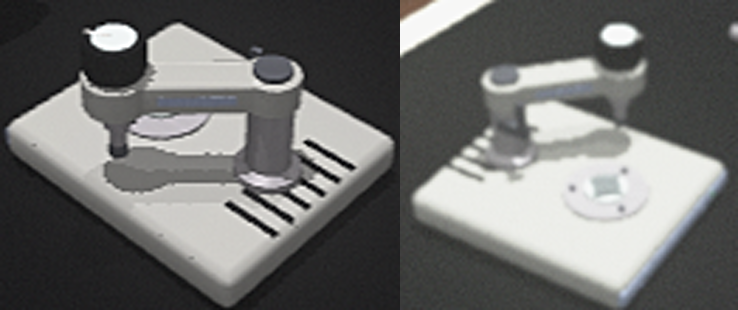

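Request:
apply_moves(
  motion=[0.03,0.027,0,0.14,0,0.06,0.054,0,0.28,0,0.09,0.081,0,0.42,0,0.12,0.108,0,0.56,0,0.15,0.135,0,0.7,0,0.18,0.162,0,0.84,0,0.21,0.189,0,0.98,0,0.24,0.216,0,1.12,0],
)

```text
t: 0.9
ee_pos: [0.3741, -0.3419, 0.231]
ee_rot: [1.363, 1.102, -1.363]
ft_force: [-0.8, -0.1, -0.2]
finger_gap: 0.001
```

Request:
apply_moves(
  motion=[0.035,0.027,0,0.14,0,0.07,0.054,0,0.28,0,0.105,0.081,0,0.42,0,0.14,0.108,0,0.56,0,0.175,0.135,0,0.7,0,0.21,0.162,0,0.84,0,0.245,0.19,0,0.98,0,0.262,0.217,0,1.12,0],
)

```text
t: 1.7
ee_pos: [0.6377, -0.1248, 0.2302]
ee_rot: [0.518, 1.508, -0.517]
ft_force: [-0.9, 1.6, -0.1]
finger_gap: 0.001
```

```bash
python3 - <<'E'
from h import *
from scipy.spatial.transform import Rotation as Ro
o=get_obs();print(o['t'],o['qpos'].round(3),o['ee_pos'],Ro.from_rotvec(o['ee_rot']).as_matrix().round(3),o['ft_force'],o['torque'])
shot('wrist','w0')
print(calibration('wrist'))
E
```

```text
1.7 [-3.010e-01  3.900e-01  1.336e+00  1.000e-03  1.416e+00 -1.210e+00] [ 0.63771003 -0.12479203  0.23020769] [[ 0.     0.614  0.789]
 [ 0.     0.789 -0.614]
 [-1.     0.001  0.   ]] [-0.92561359  1.56203177 -0.14150247] [ 0.0443669   0.0282612  -0.00756707]
{'camera_matrix': array([[345.7891952 ,   0.        , 317.24771929],
       [  0.        , 345.7891952 , 197.33287683],
       [  0.        ,   0.        ,   1.        ]]), 'k1': -0.013724970065639466, 'R': array([[ 0.60827148,  0.79370735,  0.00586952],
       [ 0.76283563, -0.58662346,  0.27194615],
       [ 0.21928886, -0.16093961, -0.96229457]]), 't': array([-0.2942888 , -0.59429727,  0.21857583])}
```

View pics/w0.png

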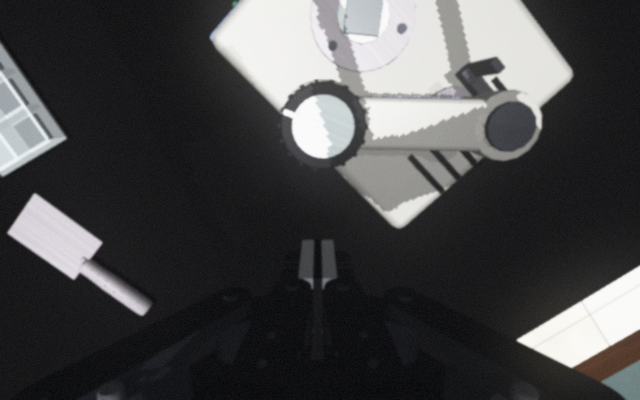

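```bash
python3 - <<'E'
from h import *
p,d,c=load('w0')
print('depth dial',d[124,330],d[125,512])
g=cv2.cvtColor(p,cv2.COLOR_BGR2GRAY)
# light disc of dial top
print('pix dial,cap,coupon',plane(c,[(323.5,123.5)],.18),plane(c,[(512,126)],.152),plane(c,[(365,15)],.056))
P,u,v=cloud(c,d,np.ones(d.shape,bool))
near=lambda x,y,r:np.hypot(P[:,0]-x,P[:,1]-y)<r
m=(P[:,2]>.174)&(P[:,2]<.186)&near(.595,-.088,.05);print('dial',m.sum(),P[m].mean(0),cv2.minEnclosingCircle(P[m][:,:2].astype(np.float32)))
m=(P[:,2]>.149)&(P[:,2]<.156)&near(.671,.005,.03);print('cap',m.sum(),P[m].mean(0),cv2.minEnclosingCircle(P[m][:,:2].astype(np.float32)))
m=(P[:,2]>.0475)&(P[:,2]<.054)&near(.551,-.009,.07);print('plate',m.sum(),cv2.minEnclosingCircle(P[m][:,:2].astype(np.float32)))
E
```

```text
depth dial 0.18781047 0.2162171
pix dial,cap,coupon [[ 0.59574718 -0.08876163  0.18      ]] [[0.67185171 0.00389075 0.152     ]] [[ 0.55449081 -0.01049599  0.056     ]]
dial 6077 [ 0.59613534 -0.08946537  0.18125694] ((0.5968624353408813, -0.08990132063627243), 0.025440290570259094)
cap 2029 [0.67079122 0.00273228 0.15269089] ((0.6702444553375244, 0.006363218650221825), 0.01941818743944168)
plate 4973 ((0.5577890276908875, -0.014730140566825867), 0.06895063072443008)
```

Request:
apply_moves(
  motion=[0,0,-0.04,0,0,0,0,-0.08,0,0,0,0,-0.106,0,0,0,0,-0.106,0,0,-0.009,0.013,-0.106,0,0,-0.022,0.019,-0.106,-0.11,0,-0.0315,0.0243,-0.106,-0.2,0,-0.0405,0.0306,-0.106,-0.28,0],
)

```text
t: 2.55
ee_pos: [0.5971, -0.0969, 0.1282]
ee_rot: [0.741, 1.431, -0.741]
ft_force: [3.8, -3.3, -3.4]
finger_gap: 0.007
```

Request:
apply_moves(
  motion=[-0.0084,0.007,0,-0.09,0,-0.0162,0.0148,0,-0.18,0,-0.0233,0.0232,0,-0.26,0,-0.0284,0.0303,0,-0.33,0,-0.033,0.0378,0,-0.4,0,-0.0361,0.0436,0,-0.46,0,-0.0361,0.0436,0,-0.49,0,-0.0361,0.0436,0,-0.49,0],
)

```text
t: 3.35
ee_pos: [0.5591, -0.0521, 0.1279]
ee_rot: [1.111, 1.265, -1.108]
ft_force: [-0.2, -0.5, 0.9]
finger_gap: -0.001
```

Request:
apply_moves(
  motion=[0,0.001,0,0,0,0,0.002,0,0,0,0,0.003,0,0,0,-0.001,0.004,0,0,0,-0.001,0.004,0,0,0,-0.001,0.004,0,0,0,-0.001,0.004,0,0,0,-0.001,0.004,0,0,0],
)

```text
t: 4.15
ee_pos: [0.5581, -0.0482, 0.1254]
ee_rot: [1.111, 1.268, -1.11]
ft_force: [1.1, -4.2, 2.4]
finger_gap: 0.004
```

Request:
apply_moves(
  motion=[0,0.001,0,0,0,0,0.002,0,0,0,0,0.003,0,0,0,0,0.004,0,0,0,0,0.005,0,0,0,0,0.006,0,0,0,0,0.006,0,0,0,0,0.006,0,0,0],
)

```text
t: 4.95
ee_pos: [0.5578, -0.0471, 0.1255]
ee_rot: [1.102, 1.264, -1.114]
ft_force: [0.4, -16.1, 1.6]
finger_gap: -0.005
```

Request:
apply_moves(
  motion=[0,-0.02,0,0.0,0,0,-0.04,0.03,0.14,0,0,-0.05,0.07,0.28,0,0,-0.05,0.11,0.42,0,0,-0.05,0.11,0.56,0.04,0,-0.05,0.11,0.7,0.085,0,-0.05,0.11,0.84,0.085,0,-0.05,0.11,0.98,0.085],
)

```text
t: 5.75
ee_pos: [0.5561, -0.0901, 0.2342]
ee_rot: [0.357, 1.546, -0.352]
ft_force: [-0.1, -0.3, -0.1]
finger_gap: 0.686
```

```bash
python3 - <<'E'
from h import *
o=get_obs();print(o['qpos'].round(3),o['ee_pos'],o['ft_force'],o['torque'])
p,d,c=shot('wrist','w1')
P,u,v=cloud(c,d,np.ones(d.shape,bool))
near=lambda x,y,r:np.hypot(P[:,0]-x,P[:,1]-y)<r
for n,lo,hi,x,y,r in (('dial',.175,.186,.5517,-.0098,.04),('cap',.149,.156,.671,.005,.03)):
    m=(P[:,2]>lo)&(P[:,2]<hi)&near(x,y,r);print(n,m.sum(),P[m].mean(0),cv2.minEnclosingCircle(P[m][:,:2].astype(np.float32)),u[m].min(),u[m].max(),v[m].min(),v[m].max())
    h=cv2.convexHull(P[m][:,:2].astype(np.float32));print(cv2.fitEllipse(h))
E
```

```text
[-0.286  0.259  1.521  0.003  1.366 -1.406] [ 0.55613361 -0.09013236  0.23416514] [-0.06395567 -0.34526042 -0.0889416 ] [0.03943884 0.01840051 0.01800832]
dial 5512 [ 0.55138447 -0.01152896  0.1811305 ] ((0.5528025031089783, -0.011084632948040962), 0.02551410347223282) 395 481 111 196
((0.55281001329422, -0.011085236445069313), (0.050076041370630264, 0.05049200728535652), 103.99142456054688)
cap 1142 [0.66834958 0.00397846 0.1526254 ] ((0.6702160835266113, 0.0024128046352416277), 0.018178436905145645) 479 523 266 299
((0.6707081198692322, 0.0033563897013664246), (0.030576393008232117, 0.03394906967878342), 113.11280822753906)
```

View pics/w1.png

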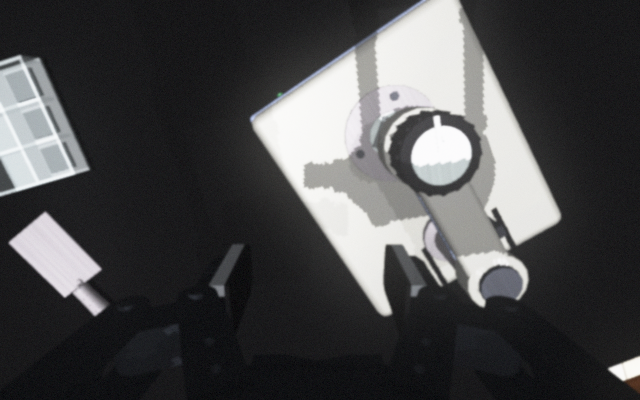

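Request:
apply_moves(
  motion=[-0.0054,0.03,0,0.14,0.085,-0.0054,0.06,0,0.28,0.085,-0.0054,0.0808,0,0.42,0.085,-0.0054,0.0808,0,0.56,0.085,-0.0054,0.0808,0,0.7,0.085,-0.0054,0.0808,0,0.84,0.085,-0.0054,0.0808,0,0.98,0.085,-0.0054,0.0808,0,1.12,0.085],
)

```text
t: 6.6
ee_pos: [0.5508, -0.0098, 0.2342]
ee_rot: [-0.518, 1.51, 0.525]
ft_force: [0.9, -0.5, -0.6]
finger_gap: 0.995
```

```bash
python3 - <<'E'
from h import *
o=get_obs();print(o['qpos'].round(3),o['ee_pos'],o['ft_force'],o['torque'],o['finger_gap'])
p,d,c=shot('wrist','w2')
P,u,v=cloud(c,d,np.ones(d.shape,bool))
near=lambda x,y,r:np.hypot(P[:,0]-x,P[:,1]-y)<r
m=(P[:,2]>.175)&(P[:,2]<.186)&near(.552,-.011,.035);h=cv2.convexHull(P[m][:,:2].astype(np.float32));print(m.sum(),cv2.fitEllipse(h),u[m].min(),u[m].max(),v[m].min(),v[m].max())
E
```

```text
[-1.460e-01  2.400e-01  1.548e+00  2.000e-03  1.358e+00 -2.383e+00] [ 0.55078533 -0.00984229  0.23424729] [ 0.86024595 -0.45832276 -0.63010867] [-0.00232389  0.00626492  0.02696236] 0.9949405507050038
4783 ((0.5527915954589844, -0.01086470391601324), (0.05013980343937874, 0.05051715299487114), 122.25176239013672) 275 356 179 257
```

View pics/w2.png

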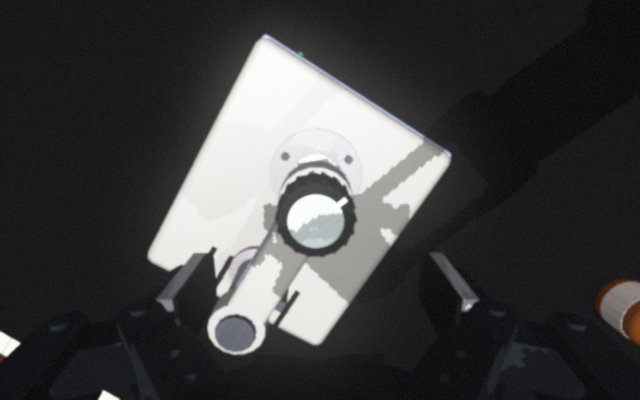

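Request:
apply_moves(
  motion=[0.0015,-0.0003,-0.03,0,0.085,0.0015,-0.0003,-0.06,0,0.085,0.0015,-0.0003,-0.083,0,0.085,0.0015,-0.0003,-0.083,0,0.085,0.0015,-0.0003,-0.083,0,0.035,0.0015,-0.0003,-0.083,0,0.035,0.0015,-0.0003,-0.083,0,0.035,0.0015,-0.0003,-0.083,0,0.035],
  force=60,
)

```text
t: 7.45
ee_pos: [0.5535, -0.0109, 0.1542]
ee_rot: [-0.517, 1.507, 0.519]
ft_force: [-3.2, 1.4, 4.5]
finger_gap: 0.543
```

```bash
cat > st.py <<'E'
from rig import *
from scipy.spatial.transform import Rotation as Ro
import numpy as np
o=get_obs();R=Ro.from_rotvec(o['ee_rot']).as_matrix()
r=np.array([.5528,-.0109,.165])-o['ee_pos'];F=o['ft_force'];M=o['torque']
print('t',round(o['t'],2),'pos',o['ee_pos'].round(4),'yaw',np.degrees(np.arctan2(R[1,1],R[0,1])).round(2),'F',F.round(1),'M',M.round(3),'Mdial_z',(M-np.cross(r,F))[2].round(3),'tau6',o['tau'][5].round(3),'q6',o['qpos'][5].round(3),'gap',round(o['finger_gap']*85.4,1))
E
python3 st.py
```

```text
t 7.45 pos [ 0.5535 -0.0109  0.1542] yaw 127.89 F [-3.2  1.4  4.5] M [ 0.351  0.421 -0.006] Mdial_z -0.004 tau6 -0.004 q6 -2.379 gap 46.3
```

Request:
apply_moves(
  motion=[0,0,0,-0.0436,0.035,0,0,0,-0.0873,0.035,0,0,0,-0.1309,0.035,0,0,0,-0.1745,0.035,0,0,0,-0.1745,0.035,0,0,0,-0.1745,0.035,0,0,0,-0.1745,0.035,0,0,0,-0.1745,0.035],
)

```text
t: 8.25
ee_pos: [0.5535, -0.011, 0.1542]
ee_rot: [-0.381, 1.536, 0.383]
ft_force: [-2.5, 1.1, 5.7]
finger_gap: 0.542
```

```bash
python3 st.py
```

```text
t 8.25 pos [ 0.5535 -0.011   0.1542] yaw 117.93 F [-2.5  1.1  5.7] M [0.424 0.6   0.056] Mdial_z 0.057 tau6 0.046 q6 -2.205 gap 46.3
```

Request:
apply_moves(
  motion=[0,0,0,-0.0436,0.035,0,0,0,-0.0873,0.035,0,0,0,-0.1309,0.035,0,0,0,-0.1745,0.035,0,0,0,-0.1745,0.035,0,0,0,-0.1745,0.035,0,0,0,-0.1745,0.035,0,0,0,-0.1745,0.035],
)

```text
t: 9.05
ee_pos: [0.5536, -0.0111, 0.1542]
ee_rot: [-0.245, 1.556, 0.246]
ft_force: [-3.5, 1.7, 5.1]
finger_gap: 0.543
```

```bash
python3 st.py
```

```text
t 9.05 pos [ 0.5536 -0.0111  0.1542] yaw 107.93 F [-3.5  1.7  5.1] M [0.308 0.455 0.014] Mdial_z 0.015 tau6 -0.005 q6 -2.031 gap 46.3
```

```bash
cat > st.py <<'E'
from rig import *
from scipy.spatial.transform import Rotation as Ro
import numpy as np
A=[];B=[]
for i in range(4):
    if i: snapshot('side')
    o=get_obs();r=np.array([.5528,-.0109,.165])-o['ee_pos'];A.append((o['torque']-np.cross(r,o['ft_force']))[2]);B.append(o['tau'][5])
R=Ro.from_rotvec(o['ee_rot']).as_matrix();F=o['ft_force']
print('t',round(o['t'],2),'pos',o['ee_pos'].round(4),'yaw',np.degrees(np.arctan2(R[1,1],R[0,1])).round(2),'F',F.round(1),'Mz',np.mean(A).round(3),np.std(A).round(3),'tau6',np.mean(B).round(3),'q6',o['qpos'][5].round(3),'gap',round(o['finger_gap']*85.4,1))
E
python3 st.py
```

```text
t 9.2 pos [ 0.5536 -0.0111  0.1542] yaw 107.93 F [-3.2  2.3  5.3] Mz 0.005 0.027 tau6 -0.005 q6 -2.031 gap 46.6
```

Request:
apply_moves(
  motion=[0,0,0,-0.0436,0.035,0,0,0,-0.0873,0.035,0,0,0,-0.1309,0.035,0,0,0,-0.1745,0.035,0,0,0,-0.1745,0.035,0,0,0,-0.1745,0.035,0,0,0,-0.1745,0.035,0,0,0,-0.1745,0.035],
)

```text
t: 10.0
ee_pos: [0.5536, -0.0113, 0.1541]
ee_rot: [-0.108, 1.567, 0.109]
ft_force: [-2.5, 1.1, 6.2]
finger_gap: 0.542
```

```bash
python3 st.py
```

```text
t 10.15 pos [ 0.5536 -0.0113  0.1542] yaw 97.92 F [-3.3  1.9  5.8] Mz -0.105 0.017 tau6 -0.114 q6 -1.856 gap 46.4
```

Request:
apply_moves(
  motion=[0,0,0,-0.0436,0.035,0,0,0,-0.0873,0.035,0,0,0,-0.1309,0.035,0,0,0,-0.1745,0.035,0,0,0,-0.1745,0.035,0,0,0,-0.1745,0.035,0,0,0,-0.1745,0.035,0,0,0,-0.1745,0.035],
)

```text
t: 10.95
ee_pos: [0.5537, -0.0115, 0.1542]
ee_rot: [0.028, 1.569, -0.028]
ft_force: [-2.6, 1.5, 5.8]
finger_gap: 0.544
```

```bash
python3 st.py
```

```text
t 11.1 pos [ 0.5536 -0.0114  0.1542] yaw 87.94 F [-2.6  0.6  5.3] Mz 0.06 0.013 tau6 -0.008 q6 -1.682 gap 46.6
```

Request:
apply_moves(
  motion=[0,0,0,-0.03,0.035,0,0,0,-0.06,0.035,0,0,0,-0.0873,0.035,0,0,0,-0.0873,0.035,0,0,0,-0.0873,0.035,0,0,0,-0.0873,0.035,0,0,0,-0.0873,0.035,0,0,0,-0.0873,0.035],
)

```text
t: 11.9
ee_pos: [0.5537, -0.0115, 0.1542]
ee_rot: [0.097, 1.567, -0.096]
ft_force: [-2.8, 2.2, 5.7]
finger_gap: 0.543
```

```bash
python3 st.py
```

```text
t 12.05 pos [ 0.5536 -0.0115  0.1541] yaw 82.95 F [-2.5  1.1  5.9] Mz 0.036 0.018 tau6 0.044 q6 -1.595 gap 46.3
```

Request:
apply_moves(
  motion=[0,0,0,-0.0436,0.035,0,0,0,-0.0873,0.035,0,0,0,-0.1309,0.035,0,0,0,-0.1745,0.035,0,0,0,-0.1745,0.035,0,0,0,-0.1745,0.035,0,0,0,-0.1745,0.035,0,0,0,-0.1745,0.035],
)

```text
t: 12.85
ee_pos: [0.5536, -0.0118, 0.1541]
ee_rot: [0.234, 1.557, -0.234]
ft_force: [-2.8, -0.1, 6.1]
finger_gap: 0.55
```

```bash
python3 st.py
```

```text
t 13.0 pos [ 0.5536 -0.0119  0.1541] yaw 72.92 F [-2.3  0.2  5.7] Mz -0.188 0.035 tau6 -0.158 q6 -1.42 gap 45.9
```

Request:
apply_moves(
  motion=[0,0,0,-0.03,0.035,0,0,0,-0.06,0.035,0,0,0,-0.0873,0.035,0,0,0,-0.0873,0.035,0,0,0,-0.0873,0.035,0,0,0,-0.0873,0.035,0,0,0,-0.0873,0.035,0,0,0,-0.0873,0.035],
)

```text
t: 13.8
ee_pos: [0.5536, -0.0119, 0.1542]
ee_rot: [0.302, 1.548, -0.302]
ft_force: [-3.0, -0.7, 5.9]
finger_gap: 0.542
```

```bash
python3 st.py
```

```text
t 13.95 pos [ 0.5536 -0.0119  0.1542] yaw 67.95 F [-3.8  1.5  6.1] Mz 0.016 0.031 tau6 0.008 q6 -1.333 gap 46.1
```

```bash
python3 - <<'E'
from h import *
a,_,c=shot('scene','s1');b,_,c2=shot('side','d1')
X=np.array([[.553,-.011,.165]])
out=[]
for im,cc in ((a,c),(b,c2)):
    q=cv2.projectPoints(X,cv2.Rodrigues(np.array(cc['R']))[0],np.array(cc['t']),np.array(cc['camera_matrix']),np.array([cc['k1'],0,0,0]))[0].ravel().astype(int);print(q)
    out.append(cv2.resize(im[q[1]-25:q[1]+35,q[0]-30:q[0]+30],(390,390),interpolation=cv2.INTER_CUBIC))
cv2.imwrite('pics/c2.png',np.hstack(out))
E
```

```text
[314 202]
[311 178]
```

View pics/c2.png

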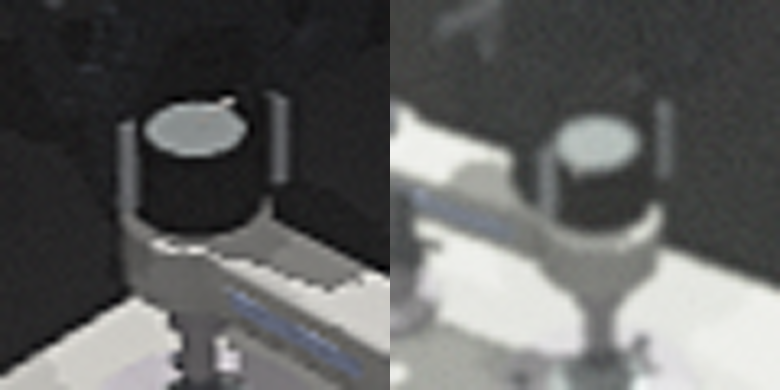

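```bash
python3 - <<'E'
from h import *
C=np.array([.5528,-.0109])
for f,uv in (('w1',(437,121)),('w2',(343,203)),('s1',(319.4,192.7)),('d1',(311-30+188/6.5,178-25+170/6.5))):
    _,_,c=load(f);q=plane(c,[uv],.18)[0,:2];print(f,q,np.hypot(*(q-C)),np.degrees(np.arctan2(*(q-C)[::-1])))
E
```

```text
w1 [ 0.53389828 -0.00558865] 0.019633787486277594 164.30474381133146
w2 [ 0.53397431 -0.00480226] 0.019788611968286254 162.05259745454862
s1 [0.54752445 0.00791533] 0.019540931433692853 105.66273699448617
d1 [0.54290426 0.00889558] 0.022131215874709804 116.56031032928836
```

Request:
apply_moves(
  motion=[0,0,0,-0.03,0.035,0,0,0,-0.06,0.035,0,0,0,-0.0873,0.035,0,0,0,-0.0873,0.035,0,0,0,-0.0873,0.035,0,0,0,-0.0873,0.035,0,0,0,-0.0873,0.035,0,0,0,-0.0873,0.035],
)

```text
t: 14.85
ee_pos: [0.5536, -0.0119, 0.1541]
ee_rot: [0.37, 1.538, -0.37]
ft_force: [-3.3, -0.9, 5.3]
finger_gap: 0.538
```

```bash
python3 st.py
```

```text
t 15.0 pos [ 0.5536 -0.012   0.1542] yaw 62.96 F [-3.6  0.1  5.3] Mz 0.005 0.02 tau6 0.031 q6 -1.245 gap 46.5
```

Request:
apply_moves(
  motion=[0,0,0,-0.03,0.035,0,0,0,-0.06,0.035,0,0,0,-0.0873,0.035,0,0,0,-0.0873,0.035,0,0,0,-0.0873,0.035,0,0,0,-0.0873,0.035,0,0,0,-0.0873,0.035,0,0,0,-0.0873,0.035],
)

```text
t: 15.8
ee_pos: [0.5535, -0.012, 0.1541]
ee_rot: [0.438, 1.525, -0.439]
ft_force: [-3.0, 0.4, 6.1]
finger_gap: 0.544
```

```bash
python3 st.py
```

```text
t 15.95 pos [ 0.5535 -0.0121  0.1541] yaw 57.93 F [-3.4 -0.7  5.7] Mz -0.126 0.02 tau6 -0.116 q6 -1.158 gap 46.3
```

Request:
apply_moves(
  motion=[0,0,0,-0.03,0.035,0,0,0,-0.06,0.035,0,0,0,-0.0873,0.035,0,0,0,-0.0873,0.035,0,0,0,-0.0873,0.035,0,0,0,-0.0873,0.035,0,0,0,-0.0873,0.035,0,0,0,-0.0873,0.035],
)

```text
t: 16.75
ee_pos: [0.5534, -0.0121, 0.1541]
ee_rot: [0.507, 1.51, -0.508]
ft_force: [-3.8, -0.3, 6.1]
finger_gap: 0.544
```

```bash
python3 st.py
```

```text
t 16.9 pos [ 0.5534 -0.0121  0.1541] yaw 52.88 F [-3.  -0.3  6.4] Mz -0.379 0.019 tau6 -0.37 q6 -1.07 gap 46.4
```

Request:
apply_moves(
  motion=[0,0,0,-0.03,0.035,0,0,0,-0.06,0.035,0,0,0,-0.0873,0.035,0,0,0,-0.0873,0.035,0,0,0,-0.0873,0.035,0,0,0,-0.0873,0.035,0,0,0,-0.0873,0.035,0,0,0,-0.0873,0.035],
)

```text
t: 17.7
ee_pos: [0.5534, -0.0121, 0.1541]
ee_rot: [0.573, 1.492, -0.575]
ft_force: [-3.5, 0.2, 6.2]
finger_gap: 0.543
```

```bash
python3 st.py
```

```text
t 17.85 pos [ 0.5535 -0.0121  0.1541] yaw 47.95 F [-3.7 -0.5  5.4] Mz -0.002 0.013 tau6 0.009 q6 -0.983 gap 46.3
```

```bash
cat > st.py <<'E'
from rig import *
from scipy.spatial.transform import Rotation as Ro
import numpy as np
A=[];B=[]
for i in range(3):
    if i: snapshot('side')
    o=get_obs();r=np.array([.5528,-.0109,.165])-o['ee_pos'];A.append((o['torque']-np.cross(r,o['ft_force']))[2]);B.append(o['tau'][5])
    if i==0: y0=o['ee_rot'];v=o['joint_velocities'][5]
f=lambda w:(lambda R:np.degrees(np.arctan2(R[1,1],R[0,1])).round(2))(Ro.from_rotvec(w).as_matrix())
print('t',round(o['t'],2),'yaw',f(y0),f(o['ee_rot']),'F',o['ft_force'].round(1),'Mz',np.round(A,3),'tau6',np.round(B,3),'v6',v.round(3),'gap',round(o['finger_gap']*85.4,1))
E
echo
```

Request:
apply_moves(
  motion=[0,0,0,-0.0109,0.035,0,0,0,-0.0218,0.035,0,0,0,-0.0327,0.035,0,0,0,-0.0436,0.035,0,0,0,-0.0545,0.035,0,0,0,-0.0655,0.035,0,0,0,-0.0764,0.035,0,0,0,-0.0873,0.035],
)

```text
t: 18.65
ee_pos: [0.5533, -0.0122, 0.1541]
ee_rot: [0.64, 1.473, -0.642]
ft_force: [-3.9, -0.1, 5.7]
finger_gap: 0.543
```

```bash
python3 st.py
```

```text
t 18.75 yaw 42.98 42.98 F [-2.7 -0.8  5.7] Mz [0.303 0.197 0.12 ] tau6 [0.22  0.232 0.166] v6 0.106 gap 46.2
```

Request:
apply_moves(
  motion=[0,0,0,-0.0109,0.035,0,0,0,-0.0218,0.035,0,0,0,-0.0327,0.035,0,0,0,-0.0436,0.035,0,0,0,-0.0545,0.035,0,0,0,-0.0655,0.035,0,0,0,-0.0764,0.035,0,0,0,-0.0873,0.035],
)

```text
t: 19.55
ee_pos: [0.5533, -0.0123, 0.1541]
ee_rot: [0.708, 1.451, -0.71]
ft_force: [-3.4, -1.1, 5.7]
finger_gap: 0.544
```

```bash
python3 st.py
```

```text
t 19.65 yaw 37.94 37.94 F [-3.5 -0.6  6.6] Mz [ 0.073 -0.005 -0.039] tau6 [ 0.017  0.044 -0.014] v6 0.108 gap 46.3
```

Request:
apply_moves(
  motion=[0,0,0,-0.0109,0.035,0,0,0,-0.0218,0.035,0,0,0,-0.0327,0.035,0,0,0,-0.0436,0.035,0,0,0,-0.0545,0.035,0,0,0,-0.0655,0.035,0,0,0,-0.0764,0.035,0,0,0,-0.0873,0.035],
)

```text
t: 20.45
ee_pos: [0.5532, -0.0123, 0.1542]
ee_rot: [0.775, 1.427, -0.777]
ft_force: [-3.3, -0.9, 5.7]
finger_gap: 0.546
```

```bash
python3 st.py
```

```text
t 20.55 yaw 32.91 32.91 F [-3.5 -0.7  6.3] Mz [-0.053 -0.075 -0.182] tau6 [-0.152 -0.08  -0.131] v6 0.107 gap 46.0
```

Request:
apply_moves(
  motion=[0,0,0,-0.0109,0.035,0,0,0,-0.0218,0.035,0,0,0,-0.0327,0.035,0,0,0,-0.0436,0.035,0,0,0,-0.0545,0.035,0,0,0,-0.0655,0.035,0,0,0,-0.0764,0.035,0,0,0,-0.0873,0.035],
)

```text
t: 21.35
ee_pos: [0.5532, -0.0123, 0.1542]
ee_rot: [0.842, 1.4, -0.844]
ft_force: [-5.0, -1.6, 6.4]
finger_gap: 0.54
```

```bash
python3 st.py
```

```text
t 21.45 yaw 27.92 27.94 F [-4.8 -1.   7.5] Mz [ 0.031 -0.01   0.063] tau6 [-0.018  0.063  0.054] v6 0.105 gap 46.6
```

```bash
python3 st.py
```

```text
t 21.55 yaw 27.94 27.95 F [-4.  -1.4  6.6] Mz [0.063 0.05  0.051] tau6 [0.054 0.025 0.018] v6 -0.005 gap 46.4
```

Request:
apply_moves(
  motion=[0,0,0,-0.0109,0.035,0,0,0,-0.0218,0.035,0,0,0,-0.0327,0.035,0,0,0,-0.0436,0.035,0,0,0,-0.0545,0.035,0,0,0,-0.0655,0.035,0,0,0,-0.0764,0.035,0,0,0,-0.0873,0.035],
)

```text
t: 22.35
ee_pos: [0.5531, -0.0123, 0.1541]
ee_rot: [0.908, 1.372, -0.91]
ft_force: [-4.3, -1.1, 6.5]
finger_gap: 0.542
```

```bash
python3 st.py
```

```text
t 22.45 yaw 22.96 22.97 F [-4.2 -1.4  6.1] Mz [0.214 0.175 0.143] tau6 [0.164 0.216 0.174] v6 0.107 gap 46.6
```

Request:
apply_moves(
  motion=[0,0,0,-0.0109,0.035,0,0,0,-0.0218,0.035,0,0,0,-0.0327,0.035,0,0,0,-0.0436,0.035,0,0,0,-0.0545,0.035,0,0,0,-0.0655,0.035,0,0,0,-0.0764,0.035,0,0,0,-0.0873,0.035],
)

```text
t: 23.25
ee_pos: [0.553, -0.0124, 0.1542]
ee_rot: [0.974, 1.34, -0.977]
ft_force: [-4.3, -1.0, 6.2]
finger_gap: 0.54
```

```bash
python3 st.py
```

```text
t 23.35 yaw 17.94 17.93 F [-4.4 -1.2  6.9] Mz [ 0.152 -0.02  -0.049] tau6 [ 0.061  0.001 -0.053] v6 0.112 gap 46.5
```

Request:
apply_moves(
  motion=[0,0,0,-0.0109,0.035,0,0,0,-0.0218,0.035,0,0,0,-0.0327,0.035,0,0,0,-0.0436,0.035,0,0,0,-0.0545,0.035,0,0,0,-0.0655,0.035,0,0,0,-0.0764,0.035,0,0,0,-0.0873,0.035],
)

```text
t: 24.15
ee_pos: [0.5529, -0.0124, 0.1541]
ee_rot: [1.04, 1.307, -1.043]
ft_force: [-4.0, -1.4, 5.8]
finger_gap: 0.543
```

```bash
python3 st.py
```

```text
t 24.25 yaw 12.9 12.91 F [-4.  -1.6  7.1] Mz [-0.15  -0.075 -0.146] tau6 [-0.147 -0.077 -0.125] v6 0.106 gap 46.5
```

Request:
apply_moves(
  motion=[0,0,0,-0.0109,0.035,0,0,0,-0.0218,0.035,0,0,0,-0.0327,0.035,0,0,0,-0.0436,0.035,0,0,0,-0.0545,0.035,0,0,0,-0.0655,0.035,0,0,0,-0.0764,0.035,0,0,0,-0.0873,0.035],
)

```text
t: 25.05
ee_pos: [0.5529, -0.0124, 0.1541]
ee_rot: [1.105, 1.271, -1.108]
ft_force: [-4.1, -0.4, 7.0]
finger_gap: 0.542
```

```bash
python3 st.py; python3 st.py
```

```text
t 25.15 yaw 7.92 7.93 F [-4.5 -0.1  6.4] Mz [ 0.066 -0.027  0.022] tau6 [-0.015  0.063  0.054] v6 0.106 gap 46.7
t 25.25 yaw 7.93 7.94 F [-4.1 -1.2  7. ] Mz [ 0.022 -0.012  0.06 ] tau6 [0.054 0.025 0.018] v6 -0.006 gap 46.3
```

Request:
apply_moves(
  motion=[0,0,0,-0.0109,0.035,0,0,0,-0.0218,0.035,0,0,0,-0.0327,0.035,0,0,0,-0.0436,0.035,0,0,0,-0.0545,0.035,0,0,0,-0.0655,0.035,0,0,0,-0.0764,0.035,0,0,0,-0.0873,0.035],
)

```text
t: 26.05
ee_pos: [0.5527, -0.0119, 0.1542]
ee_rot: [1.17, 1.233, -1.172]
ft_force: [-5.2, -0.6, 7.6]
finger_gap: 0.541
```

```bash
python3 st.py
```

```text
t 26.15 yaw 2.95 2.96 F [-4.3  0.3  7.9] Mz [0.243 0.206 0.158] tau6 [0.169 0.215 0.171] v6 0.106 gap 46.5
```

Request:
apply_moves(
  motion=[0,0,0,-0.0109,0.035,0,0,0,-0.0218,0.035,0,0,0,-0.0327,0.035,0,0,0,-0.0436,0.035,0,0,0,-0.0545,0.035,0,0,0,-0.0655,0.035,0,0,0,-0.0764,0.035,0,0,0,-0.0873,0.035],
)

```text
t: 26.95
ee_pos: [0.5526, -0.0119, 0.1541]
ee_rot: [1.235, 1.192, -1.237]
ft_force: [-4.7, 0.8, 6.2]
finger_gap: 0.544
```

```bash
python3 st.py
```

```text
t 27.05 yaw -2.08 -2.07 F [-4.4  0.2  7.4] Mz [ 0.095 -0.001  0.015] tau6 [0.007 0.068 0.025] v6 0.105 gap 46.5
```

Request:
apply_moves(
  motion=[0,0,0,-0.0109,0.035,0,0,0,-0.0218,0.035,0,0,0,-0.0327,0.035,0,0,0,-0.0436,0.035,0,0,0,-0.0545,0.035,0,0,0,-0.0655,0.035,0,0,0,-0.0764,0.035,0,0,0,-0.0873,0.035],
)

```text
t: 27.85
ee_pos: [0.5525, -0.0119, 0.1542]
ee_rot: [1.299, 1.148, -1.301]
ft_force: [-4.9, 0.8, 8.0]
finger_gap: 0.542
```

```bash
python3 st.py
```

```text
t 27.95 yaw -7.1 -7.1 F [-4.9 -0.1  7.5] Mz [-0.017 -0.042 -0.056] tau6 [-0.098 -0.04  -0.078] v6 0.107 gap 46.3
```

Request:
apply_moves(
  motion=[0,0,0,-0.0109,0.035,0,0,0,-0.0218,0.035,0,0,0,-0.0327,0.035,0,0,0,-0.0436,0.035,0,0,0,-0.0545,0.035,0,0,0,-0.0655,0.035,0,0,0,-0.0764,0.035,0,0,0,-0.0873,0.035],
)

```text
t: 28.75
ee_pos: [0.5525, -0.0119, 0.1542]
ee_rot: [1.362, 1.102, -1.364]
ft_force: [-5.1, 0.2, 7.5]
finger_gap: 0.542
```

```bash
python3 st.py; python3 st.py
```

```text
t 28.85 yaw -12.09 -12.08 F [-4.4  0.3  7. ] Mz [ 0.075 -0.013  0.034] tau6 [-0.014  0.067  0.058] v6 0.107 gap 46.7
t 28.95 yaw -12.08 -12.07 F [-5.3  0.   8.2] Mz [ 0.034  0.019 -0.072] tau6 [0.058 0.029 0.023] v6 -0.006 gap 46.4
```

Request:
apply_moves(
  motion=[0,0,0,-0.0109,0.035,0,0,0,-0.0218,0.035,0,0,0,-0.0327,0.035,0,0,0,-0.0436,0.035,0,0,0,-0.0545,0.035,0,0,0,-0.0655,0.035,0,0,0,-0.0764,0.035,0,0,0,-0.0873,0.035],
)

```text
t: 29.75
ee_pos: [0.5523, -0.0118, 0.1542]
ee_rot: [1.423, 1.054, -1.426]
ft_force: [-5.0, -0.5, 7.8]
finger_gap: 0.539
```

```bash
python3 st.py
```

```text
t 29.85 yaw -17.03 -17.02 F [-5.1  0.3  7.5] Mz [0.401 0.37  0.292] tau6 [0.347 0.401 0.356] v6 0.104 gap 45.9
```

Request:
apply_moves(
  motion=[0,0,0,-0.0109,0.035,0,0,0,-0.0218,0.035,0,0,0,-0.0327,0.035,0,0,0,-0.0436,0.035,0,0,0,-0.0545,0.035,0,0,0,-0.0655,0.035,0,0,0,-0.0764,0.035,0,0,0,-0.0873,0.035],
)

```text
t: 30.65
ee_pos: [0.5523, -0.0118, 0.1542]
ee_rot: [1.486, 1.002, -1.489]
ft_force: [-4.7, 0.9, 7.9]
finger_gap: 0.542
```

```bash
python3 st.py
```

```text
t 30.75 yaw -22.07 -22.07 F [-5.2 -0.6  8. ] Mz [0.168 0.084 0.047] tau6 [0.107 0.156 0.115] v6 0.104 gap 46.6
```

Request:
apply_moves(
  motion=[0,0,0,-0.0109,0.035,0,0,0,-0.0218,0.035,0,0,0,-0.0327,0.035,0,0,0,-0.0436,0.035,0,0,0,-0.0545,0.035,0,0,0,-0.0655,0.035,0,0,0,-0.0764,0.035,0,0,0,-0.0873,0.035],
)

```text
t: 31.55
ee_pos: [0.5522, -0.0118, 0.1542]
ee_rot: [1.547, 0.947, -1.55]
ft_force: [-5.8, 0.3, 7.8]
finger_gap: 0.542
```

```bash
python3 st.py
```

```text
t 31.65 yaw -27.1 -27.11 F [-5.2  0.5  7.5] Mz [-0.012 -0.077 -0.122] tau6 [-0.061 -0.033 -0.094] v6 0.11 gap 46.3
```

Request:
apply_moves(
  motion=[0,0,0,-0.0109,0.035,0,0,0,-0.0218,0.035,0,0,0,-0.0327,0.035,0,0,0,-0.0436,0.035,0,0,0,-0.0545,0.035,0,0,0,-0.0655,0.035,0,0,0,-0.0764,0.035,0,0,0,-0.0873,0.035],
)

```text
t: 32.45
ee_pos: [0.5522, -0.0118, 0.1542]
ee_rot: [1.607, 0.89, -1.61]
ft_force: [-6.0, -0.2, 8.1]
finger_gap: 0.546
```

```bash
python3 st.py; python3 st.py
```

```text
t 32.55 yaw -32.09 -32.08 F [-5.2  0.8  7.4] Mz [0.095 0.112 0.093] tau6 [0.044 0.125 0.116] v6 0.106 gap 46.2
t 32.65 yaw -32.08 -32.07 F [-5.4  0.9  7.6] Mz [0.093 0.035 0.063] tau6 [0.116 0.087 0.08 ] v6 -0.005 gap 46.2
```

Request:
apply_moves(
  motion=[0,0,0,-0.0109,0.035,0,0,0,-0.0218,0.035,0,0,0,-0.0327,0.035,0,0,0,-0.0436,0.035,0,0,0,-0.0545,0.035,0,0,0,-0.0655,0.035,0,0,0,-0.0764,0.035,0,0,0,-0.0873,0.035],
)

```text
t: 33.45
ee_pos: [0.5521, -0.0116, 0.1542]
ee_rot: [1.666, 0.831, -1.669]
ft_force: [-5.5, 0.7, 8.9]
finger_gap: 0.544
```

```bash
python3 st.py
```

```text
t 33.55 yaw -37.03 -37.03 F [-5.5  0.2  8.5] Mz [0.422 0.28  0.351] tau6 [0.364 0.422 0.369] v6 0.105 gap 46.0
```

Request:
apply_moves(
  motion=[0,0,0,-0.0109,0.035,0,0,0,-0.0218,0.035,0,0,0,-0.0327,0.035,0,0,0,-0.0436,0.035,0,0,0,-0.0545,0.035,0,0,0,-0.0655,0.035,0,0,0,-0.0764,0.035,0,0,0,-0.0873,0.035],
)

```text
t: 34.35
ee_pos: [0.5521, -0.0116, 0.1542]
ee_rot: [1.725, 0.768, -1.728]
ft_force: [-5.7, 0.6, 8.4]
finger_gap: 0.542
```

```bash
python3 st.py
```

```text
t 34.45 yaw -42.09 -42.08 F [-6.1 -0.2  9.6] Mz [ 0.193  0.097 -0.033] tau6 [0.087 0.135 0.092] v6 0.105 gap 46.8
```

Request:
apply_moves(
  motion=[0,0,0,-0.0109,0.035,0,0,0,-0.0218,0.035,0,0,0,-0.0327,0.035,0,0,0,-0.0436,0.035,0,0,0,-0.0545,0.035,0,0,0,-0.0655,0.035,0,0,0,-0.0764,0.035,0,0,0,-0.0873,0.035],
)

```text
t: 35.25
ee_pos: [0.552, -0.0116, 0.1542]
ee_rot: [1.782, 0.702, -1.786]
ft_force: [-6.7, 0.3, 7.7]
finger_gap: 0.542
```

```bash
python3 st.py
```

```text
t 35.35 yaw -47.09 -47.11 F [-7.2  0.3  9.4] Mz [ 0.105 -0.092 -0.125] tau6 [ 0.021 -0.033 -0.079] v6 0.108 gap 46.4
```

Request:
apply_moves(
  motion=[0,0,0,-0.0109,0.035,0,0,0,-0.0218,0.035,0,0,0,-0.0327,0.035,0,0,0,-0.0436,0.035,0,0,0,-0.0545,0.035,0,0,0,-0.0655,0.035,0,0,0,-0.0764,0.035,0,0,0,-0.0873,0.035],
)

```text
t: 36.15
ee_pos: [0.552, -0.0115, 0.1542]
ee_rot: [1.838, 0.633, -1.842]
ft_force: [-6.3, 0.9, 7.9]
finger_gap: 0.543
```

```bash
python3 st.py; python3 st.py
```

```text
t 36.25 yaw -52.09 -52.08 F [-6.5  0.8  8.5] Mz [0.216 0.159 0.123] tau6 [0.101 0.181 0.172] v6 0.108 gap 46.4
t 36.35 yaw -52.08 -52.06 F [-6.5  0.2  7.6] Mz [0.123 0.133 0.109] tau6 [0.172 0.143 0.137] v6 -0.006 gap 46.3
```

Request:
apply_moves(
  motion=[0,0,0,-0.0218,0.035,0,0,0,-0.0436,0.035,0,0,0,-0.0655,0.035,0,0,0,-0.0873,0.035,0,0,0,-0.1091,0.035,0,0,0,-0.1309,0.035,0,0,0,-0.1527,0.035,0,0,0,-0.1745,0.035],
)

```text
t: 37.15
ee_pos: [0.5519, -0.0114, 0.1542]
ee_rot: [1.947, 0.485, -1.952]
ft_force: [-6.1, 1.8, 8.9]
finger_gap: 0.544
```

Request:
apply_moves(
  motion=[0,0,0,-0.0218,0.035,0,0,0,-0.0436,0.035,0,0,0,-0.0655,0.035,0,0,0,-0.0873,0.035,0,0,0,-0.1091,0.035,0,0,0,-0.1309,0.035,0,0,0,-0.1527,0.035,0,0,0,-0.1745,0.035],
)

```text
t: 37.95
ee_pos: [0.5518, -0.0113, 0.1542]
ee_rot: [2.051, 0.324, -2.056]
ft_force: [-6.3, 1.2, 8.6]
finger_gap: 0.545
```

```bash
python3 st.py; python3 st.py;python3 - <<'E'
from h import *
a,_,c=shot('scene','s2');b,_,c2=shot('side','d2')
X=np.array([[.553,-.011,.165]])
out=[]
for im,cc in ((a,c),(b,c2)):
    q=cv2.projectPoints(X,cv2.Rodrigues(np.array(cc['R']))[0],np.array(cc['t']),np.array(cc['camera_matrix']),np.array([cc['k1'],0,0,0]))[0].ravel().astype(int);print(q)
    out.append(cv2.resize(im[q[1]-25:q[1]+35,q[0]-30:q[0]+30],(390,390),interpolation=cv2.INTER_CUBIC))
cv2.imwrite('pics/c3.png',np.hstack(out))
E
```

```text
t 38.05 yaw -72.11 -72.08 F [-7.3  1.7  8.2] Mz [0.238 0.202 0.155] tau6 [0.069 0.269 0.258] v6 0.212 gap 46.4
t 38.15 yaw -72.08 -72.06 F [-6.6  2.1  9. ] Mz [0.155 0.172 0.108] tau6 [0.258 0.197 0.183] v6 -0.012 gap 46.3
[314 202]
[311 178]
```

View pics/c3.png

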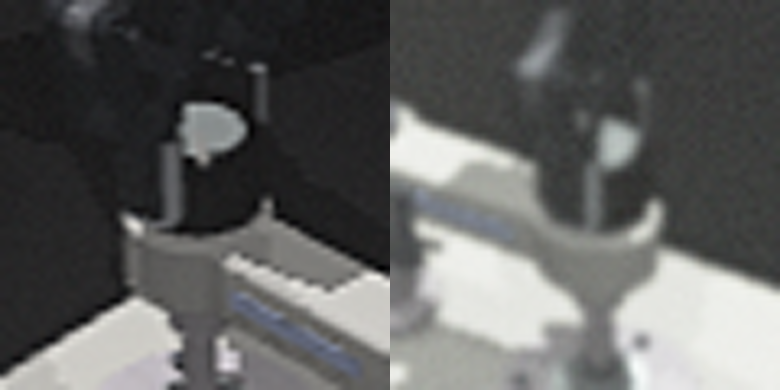

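Request:
apply_moves(
  motion=[0,0,0,0,0.085,0,0,0,0,0.085,0,0,0,0,0.085,0,0,0,0,0.085,0,0,0,0,0.085,0,0,0.03,0,0.085,0,0,0.06,0,0.085,0,0,0.09,0,0.085],
)

```text
t: 39.05
ee_pos: [0.5536, -0.0117, 0.2431]
ee_rot: [2.052, 0.323, -2.054]
ft_force: [0.5, 0.2, -0.1]
finger_gap: 0.995
```

```bash
python3 st.py; python3 - <<'E'
from h import *
C=np.array([.5528,-.0109])
_,_,c=load('s2');q=plane(c,[(284+203/6.5,177+160/6.5)],.18)[0,:2];print('mark before release',np.hypot(*(q-C)),np.degrees(np.arctan2(*(q-C)[::-1])))
p,d,c=shot('wrist','w3');p2,_,_=shot('scene','s3')
P,u,v=cloud(c,d,np.ones(d.shape,bool))
m=(P[:,2]>.175)&(P[:,2]<.186)&(np.hypot(P[:,0]-.553,P[:,1]+.011)<.035);h=cv2.convexHull(P[m][:,:2].astype(np.float32));print(cv2.fitEllipse(h))
cv2.imwrite('pics/c4.png',np.hstack([p[100:400,120:520],cv2.resize(p2[165:240,250:350],(400,300),interpolation=cv2.INTER_CUBIC)]))
E
```

```text
t 39.15 yaw -72.1 -72.1 F [0.4 0.4 0.2] Mz [-0.021  0.04  -0.004] tau6 [ 0.  0. -0.] v6 -0.0 gap 84.7
mark before release 0.021338408686189872 -34.34602697010054
((0.5531958937644958, -0.012484658509492874), (0.05007270723581314, 0.05040635168552399), 108.24732971191406)
```

View pics/c4.png

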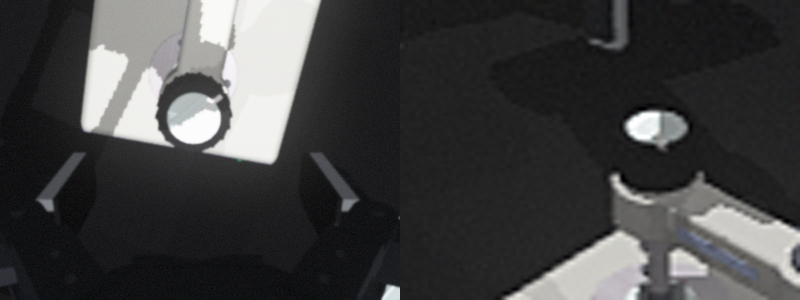

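```bash
python3 - <<'E'
from h import *
_,_,c=load('w3');C=np.array([.5532,-.0125]);q=plane(c,[(339,199)],.18)[0,:2]-C;a=np.degrees(np.arctan2(q[1],q[0]));print(np.hypot(*q),a,a-162.5)
r=np.array([.671,.0045])-C;print('arm angle vs press deg',np.degrees(np.arctan2(r[1],r[0]))-6.8,np.hypot(*r))
if -212<a-162.5<-186: print(close_job())
E
```

```text
0.020230060039238506 -34.905957301390764 -197.40595730139077
arm angle vs press deg 1.4117978018999926 0.11902033439711049
the job is handed in; nothing more can be done
None
```

I swung the press arm onto its stop, turned the dial clockwise by about ten clicks, released it and handed the job in. No verdict was reported.

- **Swing:** The arm stopped moving while the push force rose to 16 N, against 4–5 N for the free hinge. After I let go, the camera put the arm 1.4° (0.025 rad) from the stop direction. The limit is 0.05 rad.
- **Touch:** The dial torque at rest was unchanged up to click 7, then rose about 0.06 N m at click 8 and 0.12 N m at click 9. That puts first touch at about click 7.
- **Final pressure:** After click 10 the torque had settled at about 0.18 N m. That is close to three clicks past touch, or about 39 N.
- **Release:** The dial's mark had turned 197°, which fits ten clicks less a small give under load.

**Readings that disagreed:** Torque readings between clicks 1 and 8 were scattered because the grip crept, and averaging over whole clicks put the touch nearer click 6. I relied on the readings at each click position, which repeated to a few mN m.

**Not checked:** I did not measure the coupon again after the foot came down, because the arm covered it. The fingers never came near it. I did not measure the jar, box or spatula again either; nothing in the moves went near them.

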